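Unpile the staves into their colour trays

ROBOT

A 7-joint arm with a two-finger parallel gripper is mounted at the origin on the work surface. World frame = base frame: x ahead of the robot, y to its left, z up, the work surface at z = 0. Lengths are in m, angles in rad, forces in N, time in s.
With the tool pointing down it reaches from about 0.35 to 0.775 m from the base axis. Payload 3.1 kg.
Tool frame: the origin (TCP) lies at the very end of the fingers, on their centre line; the grasp point (between the pads) lies 19 mm behind it; z points along the fingers, y is the line along which they close (so a half turn about z gives the same grasp; the last joint's range is limited). The gripper opens to 85 mm and grips with 20 to 120 N. Pads are 22 mm wide; open, the fingers measure 114 mm over their backs; the gripper's body (76 mm by 85 mm) begins 54 mm behind the grasp point. The pads swing forward as they close: fully open they stand 13 mm farther back than shut.
Start: joints at [1.08, 0.311, 0.014, 1.512, -0.004, 1.319, -0.027], TCP at [0.239, -0.496, 0.231] pointing down, gripper open.
Joint ranges: [-2.7, 2.7], [-0.3, 1.91], [-1.27, 1.3], [0.12, 2.57], [-1.44, 4.58], [0.2, 2.03], [-3.05, 3.05]. Speed limits (rad/s): [2.79, 2.79, 3.14, 3.14, 3.14, 3.14, 3.14].

INTERFACE

Orientations are given as a rotation vector (axis times angle).
In Python, from rig import status, viewer, workorder, finder gives the robot as it stands.
- The arm moves only by the tool jog_arm, never from a script. Its argument "rows" is one flat list of numbers, 7 for each row, row after row: the shift along the tool's x, y, z in mm, then the turn, a rotation vector about the tool's x, y, z in rad, then the closure, from -1 (fully open) to 1 (shut). A call has 1 to 10 rows; each row is the pose to reach, as a shift and turn from the pose commanded when the call began, along the tool's axes at that moment; what a row does not reach only later rows make up. A row lasts 1/12 s, in which the tool goes at most 41.7 mm and 7.16 degrees, less where a joint would pass 70% of its speed; a pose out of reach is approached as far as the arm can. A call with a gripper value outside its range is refused whole. The fingers move at their own pace and stop on an object; "newtons" is the grip in N (left out, the last holds). Time passes only in rows, so rows that repeat a pose let the fingers close. It gives the time, the measured TCP pose, the force, the opening and the grip force at its end, in the units of the state.
- status.state(): the state, without advancing time (a new reading comes with each control period).
- viewer.grab_frame(name): name is "scene" or "top"; returns a dict with "pixels" (384x512x3 uint8, red, green, blue), "vertical_fov" (degrees; the focal length in pixels is half the picture's height over the tangent of half this angle, whatever the lens; pixels are square), "cx", "cy" (the principal point, pixels), "world_from_camera" (4x4, takes a point from camera to world coordinates). Camera axes: x right, y down, z forward; pixel columns grow to the right and rows downward; lengths in m; the calibration is good to about 2 mm. A picture is of the moment at which its call begins. There is no depth.
- workorder.sign_off(): hands the job in; it is judged then, once.
Trained networks look in a picture, given as the dict that the camera call returned (one of the last four; its "shot" number tells which), for a name from the list of things; names that differ only in an ending like _2 or _b are one class to them, and where a whole thing is asked for, a point or a joint stands for the part that bears it (a point fixed in the world has none). Each returns a list of dicts, best first, with "score" (0 to 1); they miss things now and then, are a little off and sometimes report something else, mostly with a low value. They report only what shows in the picture. A call takes as long as a camera call. They do not tell look-alikes from the thing itself.
- finder.silhouettes(picture, target): "pixels" (384x512 bool, what is visible of it) and "rect" ([left, top, right, bottom] in pixels, round what is visible of it).
- finder.spot_point(picture, target): "point" ([column, row] in pixels: a listed point, or the origin of a listed thing).
The state is a dict: "t": time; "joint_positions": joint angles; "qvel": joint speeds; "joint_torque": joint torques, N m; "position": TCP position; "tool_rot": TCP orientation; "contact_force": force on the tool from outside, world axes, zero at the start; "moment": the same for the moment, N m; "opening": finger opening in m; "finger_force": force on a finger pad.
Only numpy, scipy, OpenCV 4.12 (cv2) and the standard library are available. Lean on these libraries where they do the work, as an engineer would, in place of code of your own. Each camera call takes 0.05 s, during which the arm holds its last target. There are 200 camera calls.

TASK

Take the crossed pile of staves apart and lay each stave flat, right side up and lengthwise inside the tray that has the colour of its painted ends. Put both upper staves away before you shift the two lower ones, and leave the mallet and the glue bottle where they are.

Things in the scene. Friction and masses are not known exactly. Their poses are not given: they have to be found in the camera images.
- stave_red: Wooden stave 170 long x 36 wide x 28 high, about 0.11 kg, the last 34 mm of both ends painted red. Origin: centre of its underside; x along its length, z up. Upper layer of a crossed pile: lies across the two lower staves, underside 38 above the table; the other upper stave lies beside it, about 86 away centre to centre (50 clear).
- stave_blue: Wooden stave 170 long x 36 wide x 28 high, about 0.11 kg, the last 34 mm of both ends painted blue. Origin: centre of its underside; x along its length, z up. Upper layer of a crossed pile: lies across the two lower staves, underside 38 above the table; the other upper stave lies beside it, about 86 away centre to centre (50 clear).
- stave_yellow: Wooden stave 170 long x 36 wide x 28 high, about 0.11 kg, the last 34 mm of both ends painted yellow. Origin: centre of its underside; x along its length, z up. Lower layer of the pile, square to the upper staves, on a fixed plywood board 130 x 130 x 10 high (underside 10 above the table); the other lower stave lies beside it, about 86 away centre to centre.
- stave_green: Wooden stave 170 long x 36 wide x 28 high, about 0.11 kg, the last 34 mm of both ends painted green. Origin: centre of its underside; x along its length, z up. Lower layer of the pile, square to the upper staves, on a fixed plywood board 130 x 130 x 10 high (underside 10 above the table); the other lower stave lies beside it, about 86 away centre to centre.
- tray_red: Shallow red tray, fixed to the table, for the stave with red ends. Outside 200 x 66, 9 high; inside 190 x 56; floor 4 thick, so its rim stands 5 above the floor. Origin: centre of its underside on the table; x along its length, z up.
- tray_blue: Shallow blue tray, fixed to the table, for the stave with blue ends. Outside 200 x 66, 9 high; inside 190 x 56; floor 4 thick, so its rim stands 5 above the floor. Origin: centre of its underside on the table; x along its length, z up.
- tray_yellow: Shallow yellow tray, fixed to the table, for the stave with yellow ends. Outside 200 x 66, 9 high; inside 190 x 56; floor 4 thick, so its rim stands 5 above the floor. Origin: centre of its underside on the table; x along its length, z up.
- tray_green: Shallow green tray, fixed to the table, for the stave with green ends. Outside 200 x 66, 9 high; inside 190 x 56; floor 4 thick, so its rim stands 5 above the floor. Origin: centre of its underside on the table; x along its length, z up.
- mallet: Loose wooden mallet lying beyond the pile, a bystander: head 70 x 110 x 60 high, handle 24 diameter and 200 long. Origin: under the head's centre; x along the handle towards its free end.
- glue_bottle: Loose white glue bottle with green nozzle standing beyond the trays, a bystander: 52 diameter, 125 high. Origin: centre of its underside.
Not all that is in view belongs to the job. There is more than one size of the tray_green; the one meant has the size given above. Leave any turquoise look-alike of the stave_yellow alone.

How it is judged:
On the way:
1. both upper staves lie in their own trays while the two lower staves are still where they were in the pile (within 30 mm) (horizontal distance between stave_red and tray_red below 0.016 m and z of stave_red in the frame of tray_red below 0.008 m and angle between each of stave_red, stave_blue's own z axis and vertical below 0.08 rad and angle between the x axis of stave_red and the x axis of tray_red, either way round below 0.2 rad and linear speed of each of stave_red, stave_blue below 0.02 m/s and horizontal distance between stave_blue and tray_blue below 0.016 m and z of stave_blue in the frame of tray_blue below 0.008 m and angle between the x axis of stave_blue and the x axis of tray_blue, either way round below 0.2 rad and distance of each of stave_yellow, stave_green from where it was at the start of the episode below 0.03 m), for 0.2 s.
At the end, for the whole second after the job is handed in: Each stave lies at rest in the tray of its own colour: centre within 16 mm of the tray's in plan, underside under 8 mm above the table (on the tray floor, not the rim), same side up and level within 0.08 rad, lengthwise within 0.2 rad (either end first) (horizontal distance between stave_red and tray_red below 0.016 m and z of stave_red in the frame of tray_red below 0.008 m and angle between each of stave_red, stave_blue, stave_yellow, stave_green's own z axis and vertical below 0.08 rad and angle between the x axis of stave_red and the x axis of tray_red, either way round below 0.2 rad and linear speed of each of stave_red, stave_blue, stave_yellow, stave_green below 0.02 m/s and horizontal distance between stave_blue and tray_blue below 0.016 m and z of stave_blue in the frame of tray_blue below 0.008 m and angle between the x axis of stave_blue and the x axis of tray_blue, either way round below 0.2 rad and horizontal distance between stave_yellow and tray_yellow below 0.016 m and z of stave_yellow in the frame of tray_yellow below 0.008 m and angle between the x axis of stave_yellow and the x axis of tray_yellow, either way round below 0.2 rad and horizontal distance between stave_green and tray_green below 0.016 m and z of stave_green in the frame of tray_green below 0.008 m and angle between the x axis of stave_green and the x axis of tray_green, either way round below 0.2 rad); the robot touches nothing.
It fails at once if the glue bottle is shifted more than 30 mm or knocked over (distance of glue_bottle from where it was at the start of the episode above 0.03 m or angle between glue_bottle's own z axis and vertical above 0.4 rad).
It fails at once if the mallet is shifted more than 30 mm (distance of mallet from where it was at the start of the episode above 0.03 m).
It also fails if it takes over 134 s, if anything falls off the work surface, if the arm or the gripper's body presses on something with over 40 N, if the wrist force passes 120 N, or if a joint passes its speed limit or range.

## Working session

There is one attempt and no reset: what is moved stays moved. The work goes in short steps, Python scripts to look and compute and a tool call to move; the robot and the scene stay as the last step left them, time stands still between calls to the robot, and variables do not carry over. Pictures are saved under pics/ and viewed, at most 14 in all, crops included, and the job is handed in when it is done.

Besides the shell and the picture viewer there is one more tool, called as name(argument=value, ...), one argument or row to a line, values as JSON. jog_arm: Moves the arm, as the interface text tells. Its arguments: {"type":"object","properties":{"rows":{"type":"array"},"newtons":{"type":"number"}},"required":["rows"]}

```bash
ls; mkdir -p pics; python3 - <<'E'
from rig import status, viewer
import cv2
print(status.state())
for n in("scene","top"):
    f=viewer.grab_frame(n); cv2.imwrite(f"pics/{n}0.png",f["pixels"][:,:,::-1]); print(f["vertical_fov"],f["cx"],f["cy"],f["world_from_camera"])
E
```

```text
pics
{'t': 0.0, 'joint_positions': array([ 1.08030565,  0.31174304,  0.01400342,  1.51305325, -0.00444881,
        1.31921445, -0.02720018]), 'qvel': array([-0.00073446,  0.00077014,  0.00184509, -0.0004666 ,  0.00024519,
        0.00067339, -0.00123319]), 'joint_torque': array([ 6.08025002e-04, -3.79925895e+01,  1.45968539e-01, -2.30589151e+01,
        1.18907730e-02,  1.37299643e-02, -1.80867937e-05]), 'position': array([ 0.23833398, -0.4948634 ,  0.2302131 ]), 'tool_rot': array([-3.06055379e+00, -6.98624279e-01,  9.15958255e-04]), 'contact_force': array([-0.09109821, -0.06499651, -0.22318018]), 'moment': array([ 0.00255507, -0.03736016,  0.02941766]), 'finger_force': 0.0, 'opening': 0.08556152641544726}
47.038805511345174 260.70553839853864 190.00093249934437 [[-0.89960481  0.32376518 -0.29306535  0.8953183 ]
 [ 0.43658912  0.65132036 -0.62062205  0.84646659]
 [-0.01005638 -0.68626372 -0.72728328  0.94823942]
 [ 0.          0.          0.          1.        ]]
51.363271409453304 254.85696628861453 188.9357854046323 [[-0.01378464 -0.99015367  0.13930433  0.34410649]
 [-0.99989257  0.01295566 -0.00685591  0.07175401]
 [ 0.00498362 -0.13938387 -0.99022588  1.23211023]
 [ 0.          0.          0.          1.        ]]
```

View pics/scene0.png

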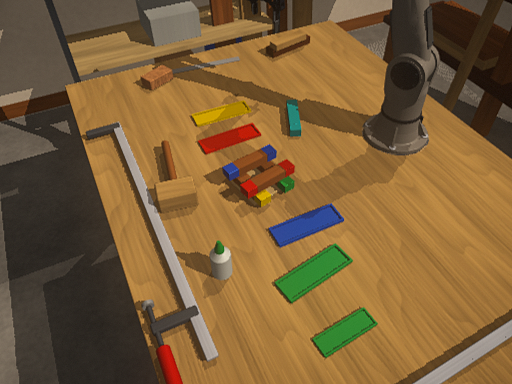

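View pics/top0.png

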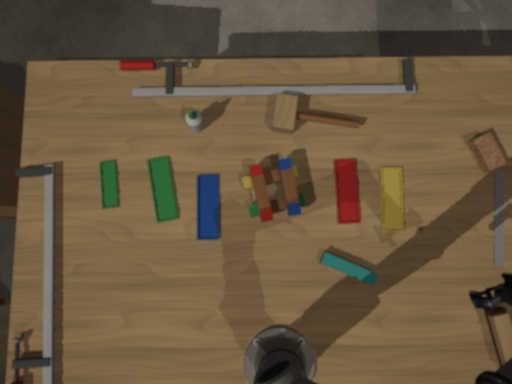

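The top view shows these trays, left to right:

| Tray | Pixel |
|---|---|
| small green | (110,184) |
| large green | (163,188) |
| blue | (208,206) |
| red | (347,190) |
| yellow | (392,198) |

The red stave is at (261,192) and the blue stave at (289,187), both over the lower pair. There is a teal decoy at (348,268), the mallet is at (286,112) and the glue bottle at (194,120).

```bash
cat > h.py <<'E'
import numpy as np, cv2
from scipy.optimize import minimize
from rig import status, viewer, finder
def cam(f):
    F=192/np.tan(np.radians(f["vertical_fov"])/2); T=np.linalg.inv(f["world_from_camera"])
    def proj(P):
        c=np.c_[P,np.ones(len(P))]@T.T
        return np.c_[F*c[:,0]/c[:,2]+f["cx"],F*c[:,1]/c[:,2]+f["cy"]]
    def ray(px,z):
        W=f["world_from_camera"]; d=W[:3,:3]@np.array([(px[0]-f["cx"])/F,(px[1]-f["cy"])/F,1]); o=W[:3,3]
        return (o+d*(z-o[2])/d[2])[:2]
    return proj,ray
S=4
def box(p,z,dims):
    c,s=np.cos(p[2]),np.sin(p[2]); L,W,H=dims
    return np.array([[p[0]+c*a-s*b,p[1]+s*a+c*b,z+h] for a in(-L/2,L/2) for b in(-W/2,W/2) for h in(0,H)])
def fit(pic,mask,z,dims,free_size=False):
    proj,ray=cam(pic)
    m=cv2.resize(mask.astype(np.float32),None,fx=S,fy=S,interpolation=cv2.INTER_LINEAR)>0.5
    ys,xs=np.nonzero(mask); r=cv2.minAreaRect(np.c_[xs,ys].astype(np.float32))
    b=cv2.boxPoints(r); w=np.array([ray(q,z+dims[2]) for q in b])
    e=[w[1]-w[0],w[2]-w[1]]; e=max(e,key=np.linalg.norm)
    p0=np.r_[w.mean(0),np.arctan2(e[1],e[0])]
    def cost(q):
        p=np.r_[q[:2]*.01+p0[:2],q[2]*.1+p0[2]]
        k=proj(box(p,z,dims)); h=cv2.convexHull(((k+.5)*S-.5).astype(np.float32))
        im=np.zeros(m.shape,np.uint8); cv2.fillConvexPoly(im,np.round(h*16).astype(np.int32),1,shift=4); im=im>0
        return 1-(im&m).sum()/(im|m).sum()
    best=min((minimize(cost,[dx,dy,t],method="Nelder-Mead",options=dict(initial_simplex=np.array([[dx,dy,t]]*4)+np.r_[[[0,0,0]],np.eye(3)*.7])) for dx,dy,t in[(0,0,0),(.5,.5,.4),(-.5,-.5,-.4)]),key=lambda r:r.fun)
    q=best.x; return np.round(np.r_[q[:2]*.01+p0[:2],q[2]*.1+p0[2]],4),round(best.fun,3),np.round([np.linalg.norm(w[1]-w[0]),np.linalg.norm(w[2]-w[1])],3)
TR=(.2,.066,.009); ST=(.17,.036,.028)
E
python3 - <<'E'
from h import *
for v in("top","scene"):
    f=viewer.grab_frame(v)
    for n,z,d in[(f"tray_{c}",0,TR) for c in("red","blue","yellow","green")]+[("stave_red",.038,ST),("stave_blue",.038,ST),("stave_yellow",.01,ST),("stave_green",.01,ST)]:
        for s in finder.silhouettes(f,n)[:3]:
            print(v,n,round(s["score"],2),np.round(s["rect"]),*fit(f,s["pixels"],z,d))
    for n in("mallet","glue_bottle"):
        for s in finder.spot_point(f,n)[:1]: print(v,n,s["score"],cam(f)[1](s["point"],0))
E
```

```text
top tray_red 0.64 [334. 159. 358. 221.] [ 0.5085 -0.2197 -3.1106] 0.059 [0.069 0.202]
top tray_yellow 0.72 [380. 166. 402. 234.] [ 0.4815 -0.3587  3.1077] 0.042 [0.07  0.201]
top tray_green 0.96 [147. 157. 176. 219.] [ 0.5225  0.352  -2.9734] 0.045 [0.074 0.205]
top tray_green 0.83 [100. 158. 118. 208.] [ 0.5647  0.5205 -2.9623] 0.46 [0.051 0.151]
top stave_red 0.58 [240. 162. 298. 188.] [ 0.5473  0.0195 -1.338 ] 0.458 [0.17 0.04]
top stave_red 0.56 [250. 160. 272. 223.] [ 0.5005  0.048  -2.9354] 0.097 [0.037 0.169]
top stave_blue 0.84 [278. 159. 300. 218.] [ 0.5168 -0.037  -2.9632] 0.048 [0.041 0.171]
top stave_yellow 0.91 [240. 165. 297. 187.] [ 0.5506  0.0204 -1.3467] 0.557 [0.168 0.043]
top stave_yellow 0.59 [317. 252. 378. 285.] [ 0.2741 -0.2093 -1.9621] 0.076 [0.039 0.174]
top stave_yellow 0.56 [277. 156. 300. 212.] [ 0.5232 -0.0397 -2.9663] 0.058 [0.041 0.175]
top stave_green 0.9 [248. 199. 306. 216.] [ 0.4662  0.0016 -1.3599] 0.499 [0.168 0.042]
top mallet 0.68 [ 0.74758304 -0.03188712]
top glue_bottle 0.86 [0.72186039 0.24085479]
scene tray_red 0.62 [200. 123. 261. 152.] [ 0
[... 336 characters left out ...]
68. 208. 344. 249.] [ 0.461   0.2126 -3.1407] 0.061 [0.216 0.076]
scene tray_green 0.68 [231. 173. 270. 206.] [ 5.4010e-01 -1.2000e-03  1.6542e+00] 0.705 [0.058 0.149]
scene stave_red 0.8 [241. 162. 294. 200.] [ 0.4958  0.0497 -2.9129] 0.05 [0.191 0.068]
scene stave_blue 0.86 [222. 148. 275. 179.] [ 0.513  -0.0343 -2.9891] 0.1 [0.179 0.064]
scene stave_yellow 0.9 [232. 173. 268. 208.] [0.5479 0.0206 1.7892] 0.563 [0.059 0.144]
scene stave_yellow 0.89 [286.  99. 301. 137.] [ 0.2755 -0.2005  1.1492] 0.06 [0.044 0.202]
scene stave_green 0.75 [258. 161. 295. 193.] [0.4613 0.0049 1.7507] 0.636 [0.059 0.14 ]
scene mallet 0.72 [ 0.75072369 -0.03797764]
scene glue_bottle 0.72 [0.72198678 0.24479107]
```

```bash
cat >> h.py <<'E'
from scipy.spatial.transform import Rotation as Ro
HUE=dict(red=(0,7),blue=(109,8),yellow=(25,7),green=(62,12))
def colmask(f,color,center,z,rad,thr=(110,35)):
    proj,_=cam(f); hsv=cv2.cvtColor(np.ascontiguousarray(f["pixels"]),cv2.COLOR_RGB2HSV).astype(int)
    h,w=HUE[color]; d=np.abs((hsv[...,0]-h+90)%180-90)
    m=(d<=w)&(hsv[...,1]>thr[0]+(60 if color in("red","yellow") else 0))&(hsv[...,2]>thr[1])
    t=np.linspace(0,6.3,40); c=proj(np.c_[center[0]+rad*np.cos(t),center[1]+rad*np.sin(t),0*t+z])
    roi=np.zeros(m.shape,np.uint8); cv2.fillConvexPoly(roi,cv2.convexHull(c.astype(np.int32)),1)
    m=(m&(roi>0)).astype(np.uint8); n,l,s,_=cv2.connectedComponentsWithStats(m)
    for i in range(1,n):
        if s[i,4]<12: m[l==i]=0
    return m
def colfit(f,color,center,z,dims,rad):
    m=colmask(f,color,center,z,rad); pts=cv2.findNonZero(m)
    if pts is None or len(pts)<20: return None
    o=np.zeros_like(m); cv2.fillConvexPoly(o,cv2.convexHull(pts),1); return fit(f,o>0,z,dims)
def plan(x,y,z,yaw):
    s=status.state(); R=Ro.from_rotvec(s["tool_rot"])
    T=Ro.from_matrix(np.array([[np.cos(yaw),np.sin(yaw),0],[np.sin(yaw),-np.cos(yaw),0],[0,0,-1.]]))
    d=R.inv().apply(np.array([x,y,z])-s["position"])*1000; r=(R.inv()*T).as_rotvec()
    print("t",round(s["t"],2),"pos",np.round(s["position"],4),"shift",np.round(d,1),"turn",np.round(r,3),"q7",round(s["joint_positions"][6],2),"open",round(s["opening"],4))
E
python3 - <<'E'
from h import *
G=[("red",(.506,-.219),0,TR,.115),("blue",(.461,.213),0,TR,.115),("yellow",(.4805,-.357),0,TR,.12),("green",(.521,.353),0,TR,.11),
("red",(.498,.049),.038,ST,.11),("blue",(.515,-.035),.038,ST,.11)]
fs=[viewer.grab_frame(v) for v in("top","scene")]
for g in G: print(g[0],[colfit(f,*g) for f in fs])
plan(.498,.049,.16,.21)
E
```

```text
red [(array([ 0.5085, -0.2214, -3.1164]), np.float64(0.035), array([0.071, 0.2  ])), (array([ 0.5039, -0.2196, -3.1101]), np.float64(0.033), array([0.216, 0.082]))]
blue [(array([0.4662, 0.2088, 3.1482]), np.float64(0.081), array([0.062, 0.194])), (array([ 0.4587,  0.2118, -3.1346]), np.float64(0.028), array([0.217, 0.079]))]
yellow [None, (array([ 0.4762, -0.3567,  3.1263]), np.float64(0.14), array([0.22 , 0.096]))]
green [(array([ 0.5218,  0.3504, -2.9683]), np.float64(0.043), array([0.068, 0.199])), (array([ 0.5173,  0.3517, -2.9649]), np.float64(0.028), array([0.214, 0.077]))]
red [(array([ 0.4991,  0.0454, -2.9243]), np.float64(0.086), array([0.041, 0.17 ])), (array([ 0.4955,  0.0476, -2.9344]), np.float64(0.044), array([0.188, 0.067]))]
blue [(array([ 0.5169, -0.0386, -2.9633]), np.float64(0.062), array([0.04 , 0.169])), (array([ 0.5117, -0.0366, -2.9552]), np.float64(0.069), array([0.178, 0.063]))]
t 1.3 pos [ 0.2387 -0.4955  0.2313] shift [ 469.9 -378.    71.3] turn [ 0.    -0.     0.239] q7 -0.03 open 0.0856
```

jog_arm(
  rows=[300, -241, 45, 0, 0, 0.239, -1, 300, -241, 45, 0, 0, 0.239, -1, 300, -241, 45, 0, 0, 0.239, -1, 300, -241, 45, 0, 0, 0.239, -1, 300, -241, 45, 0, 0, 0.239, -1, 300, -241, 45, 0, 0, 0.239, -1, 300, -241, 45, 0, 0, 0.239, -1, 300, -241, 45, 0, 0, 0.239, -1, 300, -241, 45, 0, 0, 0.239, -1, 300, -241, 45, 0, 0, 0.239, -1],
  newtons=40,
)

```text
t: 2.13
position: [0.4065, -0.141, 0.1862]
tool_rot: [-3.119, -0.344, -0.003]
contact_force: [0.1, 0.2, -0.6]
opening: 0.0849
finger_force: 0.0
```

```bash
python3 -c "
from h import *
plan(.4975,.047,.13,.212)"
```

```text
t 2.13 pos [ 0.4065 -0.141   0.1862] shift [ 129.6 -163.5   57. ] turn [-0.003 -0.002  0.007] q7 -1.09 open 0.0849
```

jog_arm(
  rows=[130, -163, 56, 0, 0, 0.007, -1, 130, -163, 56, 0, 0, 0.007, -1, 130, -163, 56, 0, 0, 0.007, -1, 130, -163, 56, 0, 0, 0.007, -1, 130, -163, 56, 0, 0, 0.007, -1, 130, -163, 56, 0, 0, 0.007, -1, 130, -163, 56, 0, 0, 0.007, -1, 130, -163, 56, 0, 0, 0.007, -1, 130, -163, 56, 0, 0, 0.007, -1, 130, -163, 56, 0, 0, 0.007, -1],
)

```text
t: 2.97
position: [0.4975, 0.0357, 0.1307]
tool_rot: [3.124, 0.312, 0.0]
contact_force: [-0.5, -0.4, 0.3]
opening: 0.0853
finger_force: 0.0
```

```bash
python3 -c "
from h import *
plan(.4975,.047,.046,.212)
f=viewer.grab_frame('scene'); cv2.imwrite('pics/s1.png',cv2.resize(f['pixels'][100:260,180:380,::-1],None,fx=3,fy=3))"
```

```text
t 2.97 pos [0.4975 0.0357 0.1307] shift [  2.3 -11.2  84.7] turn [ 0.002 -0.    -0.013] q7 -1.61 open 0.0853
```

View pics/s1.png

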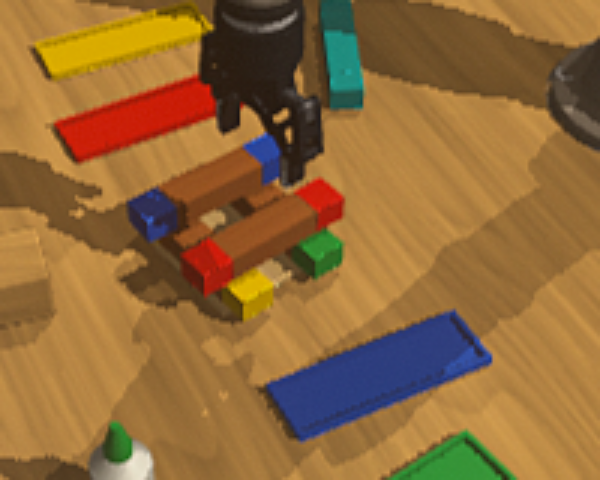

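The crop shows the gripper hovering above and slightly right of the red stave, whose ends are at crop (208,265) and (320,200). The fingers are open and clear. I'll let the arm settle before descending.

jog_arm(
  rows=[0, 0, 0, 0, 0, 0, -1, 0, 0, 0, 0, 0, 0, -1, 0, 0, 0, 0, 0, 0, -1],
)

```text
t: 3.27
position: [0.4976, 0.0376, 0.1305]
tool_rot: [3.125, 0.316, 0.001]
contact_force: [0.1, -0.1, 0.3]
opening: 0.0854
finger_force: 0.0
```

```bash
python3 -c "
from h import *
plan(.4975,.047,.046,.212)"
```

```text
t 3.27 pos [0.4976 0.0376 0.1305] shift [ 1.8 -9.2 84.5] turn [ 0.   -0.   -0.01] q7 -1.61 open 0.0854
```

jog_arm(
  rows=[2, -9, 0, 0, 0, -0.01, -1, 2, -9, 0, 0, 0, -0.01, -1, 2, -9, 35, 0, 0, -0.01, -1, 2, -9, 35, 0, 0, -0.01, -1, 2, -9, 35, 0, 0, -0.01, -1, 2, -9, 35, 0, 0, -0.01, -1],
)

```text
t: 3.77
position: [0.498, 0.048, 0.0959]
tool_rot: [-3.123, -0.335, -0.001]
contact_force: [0.7, -0.1, 1.1]
opening: 0.0855
finger_force: 0.0
```

```bash
python3 -c "
from h import *
plan(.4975,.047,.046,.212)"
```

```text
t 3.77 pos [0.498  0.048  0.0959] shift [-0.7  0.8 49.9] turn [-0.    -0.     0.002] q7 -1.64 open 0.0855
```

jog_arm(
  rows=[-1, 1, 25, 0, 0, 0, -1, -1, 1, 40, 0, 0, 0, -1, -1, 1, 50, 0, 0, 0, -1, -1, 1, 50, 0, 0, 0, -1, -1, 1, 50, 0, 0, 0, -1, -1, 1, 50, 0, 0, 0, 1, -1, 1, 50, 0, 0, 0, 1, -1, 1, 50, 0, 0, 0, 1, -1, 1, 50, 0, 0, 0, 1, -1, 1, 50, 0, 0, 0, 1],
  newtons=40,
)

```text
t: 4.6
position: [0.4978, 0.0465, 0.0461]
tool_rot: [3.124, 0.334, 0.003]
contact_force: [-0.3, 0.8, 5.1]
opening: 0.0352
finger_force: 42.2
```

jog_arm(
  rows=[0, 0, 0, 0, 0, 0, 1, 0, 0, 0, 0, 0, 0, 1, 0, 0, 0, 0, 0, 0, 1],
)

```text
t: 4.85
position: [0.4978, 0.0465, 0.0461]
tool_rot: [3.124, 0.334, 0.003]
contact_force: [0.3, 0.2, 5.9]
opening: 0.0355
finger_force: 42.1
```

jog_arm(
  rows=[0, 0, -20, 0, 0, 0, 1, 0, 0, -40, 0, 0, 0, 1, 0, 0, -70, 0, 0, 0, 1, 0, 0, -90, 0, 0, 0, 1, 0, 0, -90, 0, 0, 0, 1, 0, 0, -90, 0, 0, 0, 1],
)

```text
t: 5.35
position: [0.4974, 0.0463, 0.1358]
tool_rot: [3.124, 0.333, 0.003]
contact_force: [0.2, -0.8, -1.6]
opening: 0.0349
finger_force: 41.4
```

```bash
python3 -c "
from h import *
plan(.506,-.2205,.135,.03)"
```

```text
t 5.35 pos [0.4974 0.0463 0.1358] shift [-47.9 262.6   0.9] turn [ 0.    -0.002  0.183] q7 -1.61 open 0.0349
```

jog_arm(
  rows=[-6, 30, 0, 0, 0, 0.02, 1, -12, 65, 0, 0, 0, 0.05, 1, -19, 102, 0, 0, 0, 0.08, 1, -26, 140, 0, 0, 0, 0.1, 1, -33, 178, 0, 0, 0, 0.13, 1, -40, 215, 0, 0, 0, 0.15, 1, -45, 245, 0, 0, 0, 0.17, 1, -48, 262, 0, 0, 0, 0.183, 1, -48, 262, 0, 0, 0, 0.183, 1, -48, 262, 0, 0, 0, 0.183, 1],
)

```text
t: 6.18
position: [0.5042, -0.2196, 0.1335]
tool_rot: [-3.139, -0.044, 0.005]
contact_force: [1.2, 0.8, -0.6]
opening: 0.0355
finger_force: 41.4
```

jog_arm(
  rows=[0, 0, 0, 0, 0, 0, 1, 0, 0, 0, 0, 0, 0, 1, 0, 0, 0, 0, 0, 0, 1],
)

```text
t: 6.43
position: [0.5057, -0.2174, 0.1351]
tool_rot: [-3.14, -0.053, 0.0]
contact_force: [0.0, -0.1, -1.1]
opening: 0.0352
finger_force: 41.4
```

```bash
python3 -c "
from h import *
plan(.506,-.2205,.013,.03)
for v in ('top','scene'):
    f=viewer.grab_frame(v); print(colfit(f,'red',(.506,-.22),.127,ST,.11))
    cv2.imwrite(f'pics/{v}2.png',f['pixels'][:,:,::-1])"
```

```text
t 6.43 pos [ 0.5057 -0.2174  0.1351] shift [  0.2   3.2 122.1] turn [-0.001  0.     0.004] q7 -1.25 open 0.0352
(array([ 0.4968, -0.2006, -3.025 ]), np.float64(0.482), array([0.082, 0.188]))
(array([ 0.5046, -0.2177, -3.0972]), np.float64(0.052), array([0.181, 0.08 ]))
```

View pics/scene2.png

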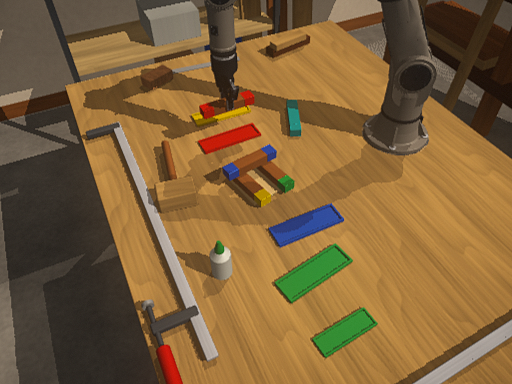

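The scene picture shows the red stave held level in the gripper at (228,105). It projects beyond the red tray at (230,138) because of its height. The lower pair and the blue stave at (250,162) are undisturbed. Next I'll lower it.

jog_arm(
  rows=[0, 3, 35, 0, 0, 0, 1, 0, 3, 70, 0, 0, 0, 1, 0, 3, 95, 0, 0, 0, 1, 0, 3, 110, 0, 0, 0, 1, 0, 3, 118, 0, 0, 0, 1, 0, 3, 121, 0, 0, 0, 1, 0, 3, 122, 0, 0, 0, 1, 0, 3, 122, 0, 0, 0, 1, 0, 3, 122, 0, 0, 0, 1],
)

```text
t: 7.28
position: [0.5068, -0.2233, 0.0148]
tool_rot: [3.14, 0.047, 0.004]
contact_force: [0.3, -1.4, -0.8]
opening: 0.0351
finger_force: 41.4
```

```bash
python3 -c "
from h import *
plan(.506,-.2205,.012,.03); print(status.state()['contact_force'])"
```

```text
t 7.28 pos [ 0.5068 -0.2233  0.0148] shift [-0.7 -2.8  2.8] turn [ 0.001 -0.003  0.   ] q7 -1.28 open 0.0351
[ 0.26604892 -1.4130204  -0.75707401]
```

jog_arm(
  rows=[-1, -3, 1, 0, 0, 0, 1, -1, -3, 2, 0, 0, 0, 1, -1, -3, 3, 0, 0, 0, 1, -1, -3, 3, 0, 0, 0, 1, -1, -3, 3, 0, 0, 0, 1],
)

```text
t: 7.7
position: [0.5049, -0.2195, 0.0121]
tool_rot: [3.141, 0.048, 0.002]
contact_force: [-2.6, 1.6, 7.9]
opening: 0.0352
finger_force: 42.5
```

Contact with the tray floor (7.9 N). Releasing gently.

jog_arm(
  rows=[0, 0, 0, 0, 0, 0, -1, 0, 0, 0, 0, 0, 0, -1, 0, 0, 0, 0, 0, 0, -1, 0, 0, 0, 0, 0, 0, -1, 0, 0, 0, 0, 0, 0, -1, 0, 0, 0, 0, 0, 0, -1],
)

```text
t: 8.2
position: [0.5043, -0.22, 0.0101]
tool_rot: [-3.141, -0.047, 0.0]
contact_force: [-0.4, -0.0, 0.4]
opening: 0.0856
finger_force: 0.0
```

jog_arm(
  rows=[0, 0, -20, 0, 0, 0, -1, 0, 0, -50, 0, 0, 0, -1, 0, 0, -85, 0, 0, 0, -1, 0, 0, -120, 0, 0, 0, -1, 0, 0, -120, 0, 0, 0, -1, 0, 0, -120, 0, 0, 0, -1],
)

```text
t: 8.7
position: [0.5064, -0.2207, 0.133]
tool_rot: [3.139, 0.047, 0.009]
contact_force: [-0.7, -0.0, -1.0]
opening: 0.0851
finger_force: 0.0
```

```bash
python3 -c "
from h import *
plan(.5145,-.037,.13,.182)"
```

```text
t 8.7 pos [ 0.5064 -0.2207  0.133 ] shift [  13.6 -183.3    2.5] turn [ 0.003 -0.005 -0.152] q7 -1.25 open 0.0851
```

jog_arm(
  rows=[2, -30, 2, 0, 0, -0.03, -1, 5, -68, 2, 0, 0, -0.06, -1, 8, -106, 2, 0, 0, -0.09, -1, 11, -144, 2, 0, 0, -0.12, -1, 13, -172, 2, 0, 0, -0.15, -1, 14, -183, 2, 0, 0, -0.152, -1, 14, -183, 2, 0, 0, -0.152, -1, 14, -183, 2, 0, 0, -0.152, -1, 14, -183, 2, 0, 0, -0.152, -1],
)

```text
t: 9.45
position: [0.5124, -0.0397, 0.1275]
tool_rot: [3.127, 0.279, -0.003]
contact_force: [0.3, -1.5, -1.2]
opening: 0.0855
finger_force: 0.0
```

```bash
python3 -c "
from h import *
plan(.5145,-.037,.046,.182)
f=viewer.grab_frame('scene')
for n,z in(('stave_red',.004),('stave_blue',.038)):
  for s in finder.silhouettes(f,n)[:2]: print(n,s['score'],*fit(f,s['pixels'],z,ST))
cv2.imwrite('pics/s3.png',cv2.resize(f['pixels'][80:240,160:360,::-1],None,fx=3,fy=3))"
```

```text
t 9.45 pos [ 0.5124 -0.0397  0.1275] shift [ 2.7 -2.4 81.5] turn [ 0.002  0.002 -0.004] q7 -1.47 open 0.0855
stave_red 0.89 [ 0.5064 -0.2155 -3.1562] 0.155 [0.168 0.074]
stave_blue 0.78 [ 0.5147 -0.0362 -2.9921] 0.057 [0.183 0.066]
```

View pics/s3.png

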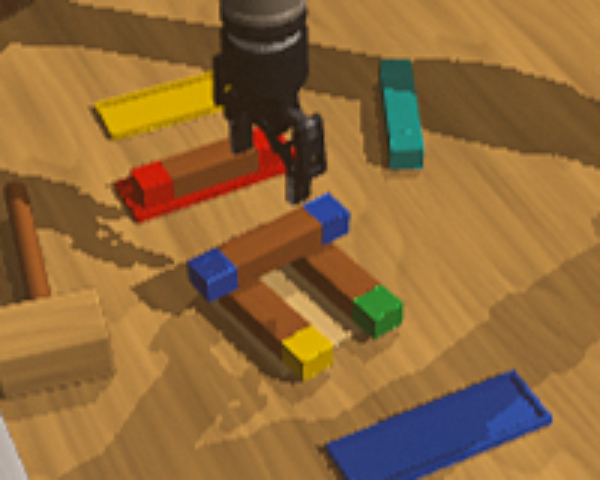

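The red stave lies flat in its red tray, with its ends at crop (152,183) and (270,145). The blue stave, with ends at (213,272) and (325,215), still rests across the lower pair. Next I'll descend on it.

jog_arm(
  rows=[2, -2, 0, 0, 0, -0.004, -1, 2, -2, 35, 0, 0, -0.004, -1, 2, -2, 50, 0, 0, -0.004, -1, 2, -2, 50, 0, 0, -0.004, -1, 2, -2, 50, 0, 0, -0.004, -1],
)

```text
t: 10.02
position: [0.514, -0.0347, 0.0778]
tool_rot: [-3.128, -0.29, 0.003]
contact_force: [-0.5, -0.2, 0.1]
opening: 0.0856
finger_force: 0.0
```

```bash
python3 -c "
from h import *
plan(.5145,-.037,.046,.182)"
```

```text
t 10.02 pos [ 0.514  -0.0347  0.0778] shift [ 0.2  2.4 31.8] turn [-0.     0.002  0.003] q7 -1.5 open 0.0856
```

jog_arm(
  rows=[0, 2, 15, 0, 0, 0, -1, 0, 2, 27, 0, 0, 0, -1, 0, 2, 32, 0, 0, 0, -1, 0, 2, 32, 0, 0, 0, -1, 0, 2, 32, 0, 0, 0, 1, 0, 2, 32, 0, 0, 0, 1, 0, 2, 32, 0, 0, 0, 1, 0, 2, 32, 0, 0, 0, 1, 0, 2, 32, 0, 0, 0, 1, 0, 2, 32, 0, 0, 0, 1],
)

```text
t: 10.85
position: [0.5159, -0.0364, 0.0473]
tool_rot: [3.127, 0.291, 0.003]
contact_force: [-1.0, -0.1, 4.3]
opening: 0.0352
finger_force: 41.8
```

jog_arm(
  rows=[0, 0, 0, 0, 0, 0, 1, 0, 0, 0, 0, 0, 0, 1, 0, 0, -20, 0, 0, 0, 1, 0, 0, -40, 0, 0, 0, 1, 0, 0, -70, 0, 0, 0, 1, 0, 0, -90, 0, 0, 0, 1, 0, 0, -90, 0, 0, 0, 1, 0, 0, -90, 0, 0, 0, 1],
)

```text
t: 11.52
position: [0.5152, -0.0362, 0.1368]
tool_rot: [3.128, 0.291, 0.002]
contact_force: [-0.3, 0.5, -1.5]
opening: 0.0351
finger_force: 41.2
```

```bash
python3 -c "
from h import *
plan(.461,.211,.135,.007)"
```

```text
t 11.52 pos [ 0.5152 -0.0362  0.1368] shift [  -7.6 -253.     1.7] turn [ 0.    -0.002  0.179] q7 -1.47 open 0.0351
```

jog_arm(
  rows=[-1, -30, 1, 0, 0, 0.02, 1, -2, -65, 1, 0, 0, 0.05, 1, -3, -100, 1, 0, 0, 0.08, 1, -4, -135, 1, 0, 0, 0.1, 1, -5, -170, 1, 0, 0, 0.13, 1, -6, -205, 1, 0, 0, 0.15, 1, -7, -235, 1, 0, 0, 0.17, 1, -8, -253, 1, 0, 0, 0.179, 1, -8, -253, 1, 0, 0, 0.179, 1, -8, -253, 1, 0, 0, 0.179, 1],
)

```text
t: 12.35
position: [0.4583, 0.2115, 0.1334]
tool_rot: [3.14, 0.017, -0.006]
contact_force: [0.3, -0.2, -0.9]
opening: 0.0349
finger_force: 41.2
```

jog_arm(
  rows=[0, 0, 0, 0, 0, 0, 1, 0, 0, 0, 0, 0, 0, 1, 0, 0, 0, 0, 0, 0, 1],
)

```text
t: 12.6
position: [0.4606, 0.209, 0.1347]
tool_rot: [3.14, 0.006, -0.001]
contact_force: [0.2, 0.6, -2.0]
opening: 0.0349
finger_force: 41.2
```

```bash
python3 -c "
from h import *
plan(.461,.211,.013,.007)
for v in ('top','scene'):
    f=viewer.grab_frame(v); print(colfit(f,'blue',(.461,.211),.127,ST,.11))
    for s in finder.silhouettes(f,'stave_blue')[:1]: print(s['score'],*fit(f,s['pixels'],.127,ST))
    if v=='top': 
        for n,z,d in(('tray_red',0,TR),('stave_red',.004,ST),('stave_yellow',.01,ST),('stave_green',.01,ST)):
            for s in finder.silhouettes(f,n)[:2]: print(n,s['score'],*fit(f,s['pixels'],z,d))
    cv2.imwrite(f'pics/{v}4.png',f['pixels'][:,:,::-1])"
```

```text
t 12.6 pos [0.4606 0.209  0.1347] shift [  0.5  -2.2 121.7] turn [ 0.001  0.001 -0.003] q7 -2.17 open 0.0349
(array([ 0.5154,  0.1782, -2.6491]), np.float64(0.718), array([0.035, 0.075]))
0.51 [ 0.5319  0.1976 -2.6006] 0.913 [0.019 0.047]
tray_red 0.79 [ 0.5076 -0.2205 -3.1175] 0.543 [0.072 0.204]
stave_red 0.59 [ 0.5092 -0.2186 -3.1124] 0.044 [0.043 0.171]
stave_yellow 0.85 [ 0.2727 -0.2098 -1.9988] 0.061 [0.04  0.178]
stave_green 0.56 [ 4.6570e-01 -6.0000e-04 -1.3561e+00] 0.081 [0.172 0.044]
(array([0.4657, 0.2388, 3.3315]), np.float64(0.567), array([0.18 , 0.157]))
```

View pics/top4.png

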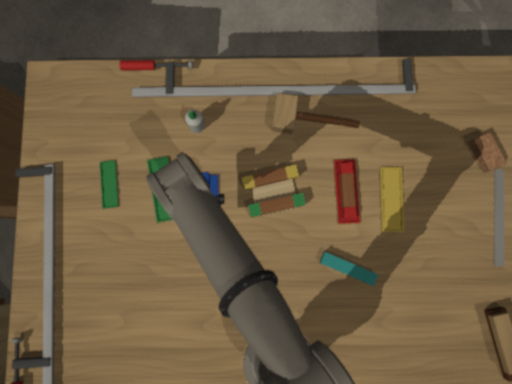

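The top view shows the red stave centred in the red tray at (347,190). The lower staves, yellow at (272,177) and green at (277,205), are still on the board. The arm hides the blue tray. Next I'll lower the blue stave.

jog_arm(
  rows=[1, -2, 35, 0, 0, 0, 1, 1, -2, 70, 0, 0, 0, 1, 1, -2, 95, 0, 0, 0, 1, 1, -2, 110, 0, 0, 0, 1, 1, -2, 117, 0, 0, 0, 1, 1, -2, 117, 0, 0, 0, 1, 1, -2, 117, 0, 0, 0, 1, 1, -2, 117, 0, 0, 0, 1],
)

```text
t: 13.67
position: [0.4626, 0.2137, 0.0197]
tool_rot: [-3.14, -0.011, -0.005]
contact_force: [0.1, 0.8, -1.2]
opening: 0.0352
finger_force: 41.1
```

```bash
python3 -c "
from h import *
plan(.461,.211,.012,.007)"
```

```text
t 13.67 pos [0.4626 0.2137 0.0197] shift [-1.6  2.7  7.7] turn [-0.001 -0.003 -0.   ] q7 -2.25 open 0.0352
```

jog_arm(
  rows=[-1, 2, 3, 0, 0, 0, 1, -1, 2, 5, 0, 0, 0, 1, -1, 2, 6, 0, 0, 0, 1, -1, 2, 7, 0, 0, 0, 1, -1, 2, 7, 0, 0, 0, 1, -1, 2, 7, 0, 0, 0, 1],
)

```text
t: 14.17
position: [0.4607, 0.2107, 0.0133]
tool_rot: [3.141, 0.01, 0.002]
contact_force: [-3.4, -2.0, 11.5]
opening: 0.0356
finger_force: 42.7
```

jog_arm(
  rows=[0, 0, 0, 0, 0, 0, -1, 0, 0, 0, 0, 0, 0, -1, 0, 0, 0, 0, 0, 0, -1, 0, 0, 0, 0, 0, 0, -1, 0, 0, 0, 0, 0, 0, -1, 0, 0, 0, 0, 0, 0, -1],
)

```text
t: 14.67
position: [0.4602, 0.2109, 0.0111]
tool_rot: [3.141, 0.011, -0.0]
contact_force: [0.7, 0.1, -1.1]
opening: 0.0857
finger_force: 0.0
```

jog_arm(
  rows=[0, 0, -20, 0, 0, 0, -1, 0, 0, -50, 0, 0, 0, -1, 0, 0, -85, 0, 0, 0, -1, 0, 0, -120, 0, 0, 0, -1, 0, 0, -140, 0, 0, 0, -1, 0, 0, -140, 0, 0, 0, -1],
)

```text
t: 15.17
position: [0.4636, 0.213, 0.1566]
tool_rot: [-3.137, -0.011, -0.016]
contact_force: [0.1, 0.2, -0.7]
opening: 0.0853
finger_force: 0.0
```

```bash
python3 -c "
from h import *
f=viewer.grab_frame('scene')
for n,z in(('stave_red',.004),('stave_blue',.004),('stave_yellow',.01),('stave_green',.01)):
  for s in finder.silhouettes(f,n)[:2]: print(n,s['score'],*fit(f,s['pixels'],z,ST))
for c,p in (('yellow',(.548,.02)),('green',(.463,.003))): print(c,colfit(f,c,p,.01,ST,.1))
f=viewer.grab_frame('top')
for c,p in (('yellow',(.548,.02)),('green',(.463,.003))): print(c,colfit(f,c,p,.01,ST,.1))
for n,z in(('stave_yellow',.01),('stave_green',.01)):
  for s in finder.silhouettes(f,n)[:3]: print(n,s['score'],*fit(f,s['pixels'],z,ST))
"
```

```text
stave_red 0.71 [ 0.5057 -0.2167 -3.1071] 0.066 [0.18 0.07]
stave_blue 0.68 [0.4586 0.2129 3.146 ] 0.039 [0.185 0.062]
stave_yellow 0.96 [0.5479 0.0207 1.7907] 0.087 [0.058 0.186]
stave_yellow 0.59 [ 0.2771 -0.1982  1.1315] 0.091 [0.043 0.204]
stave_green 0.56 [0.4632 0.0018 1.7656] 0.059 [0.058 0.191]
yellow (array([0.5472, 0.0214, 1.8004]), np.float64(0.081), array([0.062, 0.191]))
green (array([ 4.5720e-01, -6.0000e-04,  1.7152e+00]), np.float64(0.198), array([0.052, 0.188]))
yellow None
green (array([ 0.4656, -0.0015, -1.3547]), np.float64(0.078), array([0.168, 0.038]))
stave_yellow 0.91 [ 0.5521  0.0189 -1.3409] 0.085 [0.17  0.045]
stave_yellow 0.71 [ 0.2734 -0.2093 -1.9782] 0.051 [0.039 0.173]
stave_green 0.75 [ 0.4654  0.     -1.3599] 0.062 [0.171 0.039]
```

```bash
python3 -c "
from h import *
plan(.4643,.0008,.12,1.785)"
```

```text
t 15.57 pos [0.4594 0.2105 0.1499] shift [  3.5 209.7  30.1] turn [-0.002  0.003 -1.778] q7 -2.17 open 0.0856
```

jog_arm(
  rows=[1, 20, 3, 0, 0, -0.12, -1, 1, 42, 6, 0, 0, -0.24, -1, 1, 64, 9, 0, 0, -0.36, -1, 2, 86, 12, 0, 0, -0.48, -1, 2, 108, 15, 0, 0, -0.6, -1, 2, 130, 18, 0, 0, -0.72, -1, 3, 152, 21, 0, 0, -0.84, -1, 3, 172, 24, 0, 0, -0.96, -1, 3, 192, 27, 0, 0, -1.08, -1, 3, 209, 30, 0, 0, -1.2, -1],
)

```text
t: 16.4
position: [0.4641, 0.0002, 0.1205]
tool_rot: [-2.582, -1.789, 0.002]
contact_force: [1.0, 0.2, 0.1]
opening: 0.0856
finger_force: 0.0
```

```bash
python3 -c "
from h import *
plan(.4643,.0008,.12,1.785)"
```

```text
t 16.4 pos [4.641e-01 2.000e-04 1.205e-01] shift [ 0.6 -0.   0.5] turn [-0.001  0.    -0.573] q7 -0.56 open 0.0856
```

jog_arm(
  rows=[0, 0, 0, 0, 0, -0.12, -1, 0, 0, 0, 0, 0, -0.24, -1, 0, 0, 0, 0, 0, -0.36, -1, 0, 0, 0, 0, 0, -0.48, -1, 0, 0, 0, 0, 0, -0.573, -1, 0, 0, 25, 0, 0, -0.573, -1, 0, 0, 50, 0, 0, -0.573, -1, 0, 0, 50, 0, 0, -0.573, -1, 0, 0, 50, 0, 0, -0.573, -1],
)

```text
t: 17.15
position: [0.463, 0.002, 0.0701]
tool_rot: [-1.975, -2.439, 0.004]
contact_force: [0.7, 0.3, 0.5]
opening: 0.085
finger_force: 0.0
```

```bash
python3 -c "
from h import *
plan(.4643,.0008,.019,1.785)"
```

```text
t 17.15 pos [0.463  0.002  0.0701] shift [-1.5  1.2 51.1] turn [-0.004 -0.001 -0.005] q7 -0.09 open 0.085
```

jog_arm(
  rows=[-1, 1, 25, 0, 0, 0, -1, -1, 1, 42, 0, 0, 0, -1, -1, 1, 51, 0, 0, 0, -1, -1, 1, 51, 0, 0, 0, -1, -1, 1, 51, 0, 0, 0, 1, -1, 1, 51, 0, 0, 0, 1, -1, 1, 51, 0, 0, 0, 1, -1, 1, 51, 0, 0, 0, 1, -1, 1, 51, 0, 0, 0, 1, -1, 1, 51, 0, 0, 0, 1],
)

```text
t: 17.98
position: [0.4668, 0.0012, 0.0214]
tool_rot: [1.977, 2.44, 0.001]
contact_force: [-0.3, -0.0, 6.5]
opening: 0.0352
finger_force: 42.4
```

jog_arm(
  rows=[0, 0, 0, 0, 0, 0, 1, 0, 0, 0, 0, 0, 0, 1, 0, 0, -20, 0, 0, 0, 1, 0, 0, -45, 0, 0, 0, 1, 0, 0, -75, 0, 0, 0, 1, 0, 0, -105, 0, 0, 0, 1, 0, 0, -115, 0, 0, 0, 1, 0, 0, -115, 0, 0, 0, 1],
)

```text
t: 18.65
position: [0.4683, 0.0013, 0.1381]
tool_rot: [1.974, 2.436, 0.006]
contact_force: [0.4, -0.3, -0.7]
opening: 0.0348
finger_force: 41.7
```

```bash
python3 -c "
from h import *
plan(.5195,.352,.135,.174)"
```

```text
t 18.65 pos [0.4683 0.0013 0.1381] shift [332.4 122.7   3.1] turn [ 0.007 -0.004  1.606] q7 -0.02 open 0.0348
```

jog_arm(
  rows=[20, 8, 0, 0, 0, 0.12, 1, 46, 17, 0, 0, 0, 0.24, 1, 74, 27, 0, 0, 0, 0.36, 1, 102, 38, 0, 0, 0, 0.48, 1, 130, 48, 0, 0, 0, 0.6, 1, 158, 58, 0, 0, 0, 0.72, 1, 186, 69, 0, 0, 0, 0.84, 1, 214, 79, 0, 0, 0, 0.96, 1, 240, 89, 0, 0, 0, 1.08, 1, 260, 96, 0, 0, 0, 1.19, 1],
)

```text
t: 19.48
position: [0.5043, 0.2777, 0.1327]
tool_rot: [-3.007, -0.908, 0.006]
contact_force: [-0.7, 0.2, -0.1]
opening: 0.0354
finger_force: 41.6
```

```bash
python3 -c "
from h import *
plan(.5195,.352,.135,.174)"
```

```text
t 19.48 pos [0.5043 0.2777 0.1327] shift [ 53.8 -53.4  -2.4] turn [-0.001  0.004  0.413] q7 -1.71 open 0.0354
```

jog_arm(
  rows=[15, -15, -2, 0, 0, 0.11, 1, 32, -32, -2, 0, 0, 0.22, 1, 46, -46, -2, 0, 0, 0.33, 1, 54, -53, -2, 0, 0, 0.413, 1, 54, -53, -2, 0, 0, 0.413, 1, 54, -53, -2, 0, 0, 0.413, 1, 54, -53, -2, 0, 0, 0.413, 1, 54, -53, -2, 0, 0, 0.413, 1],
)

```text
t: 20.15
position: [0.5213, 0.3474, 0.1364]
tool_rot: [3.127, 0.276, -0.002]
contact_force: [0.7, 1.0, -1.7]
opening: 0.0352
finger_force: 41.6
```

```bash
python3 -c "
from h import *
plan(.5195,.352,.020,.174)
f=viewer.grab_frame('scene')
for s in finder.silhouettes(f,'stave_green')[:2]: print(s['score'],*fit(f,s['pixels'],.124,ST))
for n,z in(('stave_blue',.004),('stave_yellow',.01)):
  for s in finder.silhouettes(f,n)[:1]: print(n,s['score'],*fit(f,s['pixels'],z,ST))
cv2.imwrite('pics/s5.png',f['pixels'][:,:,::-1])"
```

```text
t 20.15 pos [0.5213 0.3474 0.1364] shift [ -0.8  -5.1 116.4] turn [0.002 0.001 0.002] q7 -2.17 open 0.0352
0.65 [ 0.5182  0.3481 -2.9627] 0.379 [0.188 0.057]
0.37 [0.5076 0.2816 3.431 ] 0.652 [0.074 0.046]
stave_blue 0.95 [ 0.465   0.2071 -3.017 ] 0.544 [0.091 0.054]
stave_yellow 0.93 [0.5484 0.0195 1.79  ] 0.048 [0.058 0.189]
```

View pics/s5.png

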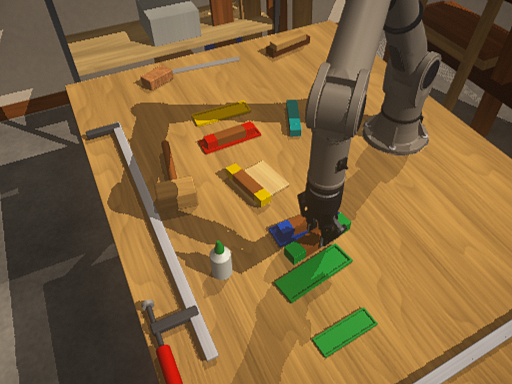

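The green stave is held level over the large green tray, with its visible end at (295,252) and the tray at (313,272). The blue stave sits in its tray at (290,232). The yellow stave is alone on the board at (248,185).

jog_arm(
  rows=[-1, -5, 10, 0, 0, 0, 1, -1, -5, 45, 0, 0, 0, 1, -1, -5, 75, 0, 0, 0, 1, -1, -5, 95, 0, 0, 0, 1, -1, -5, 110, 0, 0, 0, 1, -1, -5, 113, 0, 0, 0, 1, -1, -5, 113, 0, 0, 0, 1, -1, -5, 113, 0, 0, 0, 1],
)

```text
t: 21.02
position: [0.5196, 0.3549, 0.0249]
tool_rot: [-3.128, -0.278, -0.001]
contact_force: [-0.9, -0.4, 0.2]
opening: 0.0353
finger_force: 41.6
```

```bash
python3 -c "
from h import *
plan(.5195,.352,.015,.174)"
```

```text
t 21.02 pos [0.5196 0.3549 0.0249] shift [-0.7  2.9  9.9] turn [-0.001 -0.001  0.003] q7 -2.22 open 0.0353
```

jog_arm(
  rows=[-1, 2, 3, 0, 0, 0, 1, -1, 2, 6, 0, 0, 0, 1, -1, 2, 8, 0, 0, 0, 1, -1, 2, 9, 0, 0, 0, 1, -1, 2, 9, 0, 0, 0, 1, -1, 2, 9, 0, 0, 0, 1],
)

```text
t: 21.52
position: [0.5189, 0.3522, 0.0155]
tool_rot: [-3.129, -0.277, -0.001]
contact_force: [0.2, -1.2, 0.1]
opening: 0.035
finger_force: 41.6
```

jog_arm(
  rows=[0, 0, 1, 0, 0, 0, 1, 0, 0, 2, 0, 0, 0, 1, 0, 0, 2, 0, 0, 0, 1],
)

```text
t: 21.77
position: [0.5189, 0.3522, 0.0155]
tool_rot: [3.129, 0.277, 0.001]
contact_force: [-1.8, -3.5, 9.5]
opening: 0.0352
finger_force: 42.8
```

Contact at the expected height. Releasing and lifting.

jog_arm(
  rows=[0, 0, 0, 0, 0, 0, -1, 0, 0, 0, 0, 0, 0, -1, 0, 0, 0, 0, 0, 0, -1, 0, 0, 0, 0, 0, 0, -1, 0, 0, 0, 0, 0, 0, -1, 0, 0, 0, 0, 0, 0, -1],
)

```text
t: 22.27
position: [0.5186, 0.3521, 0.013]
tool_rot: [3.129, 0.277, -0.001]
contact_force: [-0.4, -0.5, -0.1]
opening: 0.0853
finger_force: 0.0
```

jog_arm(
  rows=[0, 0, -20, 0, 0, 0, -1, 0, 0, -50, 0, 0, 0, -1, 0, 0, -85, 0, 0, 0, -1, 0, 0, -120, 0, 0, 0, -1, 0, 0, -120, 0, 0, 0, -1, 0, 0, -120, 0, 0, 0, -1],
)

```text
t: 22.77
position: [0.5203, 0.3537, 0.1365]
tool_rot: [-3.126, -0.277, -0.009]
contact_force: [-0.7, -1.1, -0.2]
opening: 0.0858
finger_force: 0.0
```

```bash
python3 -c "
from h import *
plan(.550,.020,.12,1.793)"
```

```text
t 22.77 pos [0.5203 0.3537 0.1365] shift [-29.6 333.8  15.3] turn [ 0.003 -0.007 -1.616] q7 -2.18 open 0.0858
```

jog_arm(
  rows=[-2, 20, 1, 0, 0, -0.12, -1, -4, 48, 2, 0, 0, -0.24, -1, -7, 80, 4, 0, 0, -0.36, -1, -10, 112, 5, 0, 0, -0.48, -1, -13, 144, 7, 0, 0, -0.6, -1, -16, 176, 8, 0, 0, -0.72, -1, -19, 208, 10, 0, 0, -0.84, -1, -22, 240, 12, 0, 0, -0.96, -1, -25, 272, 13, 0, 0, -1.08, -1, -27, 300, 15, 0, 0, -1.2, -1],
)

```text
t: 23.6
position: [0.5437, 0.049, 0.1166]
tool_rot: [-2.421, -2.001, 0.005]
contact_force: [1.1, -1.3, -0.4]
opening: 0.0853
finger_force: 0.0
```

```bash
python3 -c "
from h import *
plan(.550,.020,.12,1.793)"
```

```text
t 23.6 pos [0.5437 0.049  0.1166] shift [-27.4  11.6  -3.4] turn [-0.003  0.001 -0.412] q7 -0.56 open 0.0853
```

jog_arm(
  rows=[-10, 4, -3, 0, 0, -0.12, -1, -18, 8, -3, 0, 0, -0.24, -1, -27, 11, -3, 0, 0, -0.36, -1, -27, 11, -3, 0, 0, -0.412, -1, -27, 11, -3, 0, 0, -0.412, -1, -27, 11, 20, 0, 0, -0.412, -1, -27, 11, 45, 0, 0, -0.412, -1, -27, 11, 45, 0, 0, -0.412, -1, -27, 11, 45, 0, 0, -0.412, -1],
)

```text
t: 24.35
position: [0.5485, 0.0236, 0.0715]
tool_rot: [-1.964, -2.447, 0.005]
contact_force: [0.0, 0.3, 0.8]
opening: 0.0853
finger_force: 0.0
```

```bash
python3 -c "
from h import *
plan(.550,.020,.019,1.793)"
```

```text
t 24.35 pos [0.5485 0.0236 0.0715] shift [-3.9  1.  52.5] turn [-0.005 -0.001 -0.004] q7 -0.18 open 0.0853
```

jog_arm(
  rows=[-3, 1, 25, 0, 0, 0, -1, -3, 1, 42, 0, 0, 0, -1, -3, 1, 53, 0, 0, 0, -1, -3, 1, 53, 0, 0, 0, -1, -3, 1, 53, 0, 0, 0, 1, -3, 1, 53, 0, 0, 0, 1, -3, 1, 53, 0, 0, 0, 1, -3, 1, 53, 0, 0, 0, 1, -3, 1, 53, 0, 0, 0, 1, -3, 1, 53, 0, 0, 0, 1],
)

```text
t: 25.18
position: [0.5531, 0.0209, 0.0216]
tool_rot: [1.965, 2.449, 0.002]
contact_force: [-1.5, 0.1, 4.7]
opening: 0.0352
finger_force: 42.5
```

jog_arm(
  rows=[0, 0, 0, 0, 0, 0, 1, 0, 0, 0, 0, 0, 0, 1, 0, 0, -20, 0, 0, 0, 1, 0, 0, -45, 0, 0, 0, 1, 0, 0, -75, 0, 0, 0, 1, 0, 0, -105, 0, 0, 0, 1, 0, 0, -115, 0, 0, 0, 1, 0, 0, -115, 0, 0, 0, 1],
)

```text
t: 25.85
position: [0.5544, 0.0213, 0.1383]
tool_rot: [1.963, 2.446, 0.007]
contact_force: [0.1, -0.1, -1.7]
opening: 0.0348
finger_force: 41.9
```

```bash
python3 -c "
from h import *
plan(.4795,-.357,.135,-.025)"
```

```text
t 25.85 pos [0.5544 0.0213 0.1383] shift [-353.1 -155.     2.7] turn [ 0.006 -0.005  1.814] q7 -0.13 open 0.0348
```

jog_arm(
  rows=[-16, -7, 0, 0, 0, 0.12, 1, -38, -17, 0, 0, 0, 0.24, 1, -63, -28, 0, 0, 0, 0.36, 1, -88, -39, 0, 0, 0, 0.48, 1, -113, -50, 0, 0, 0, 0.6, 1, -138, -61, 0, 0, 0, 0.72, 1, -163, -72, 0, 0, 0, 0.84, 1, -188, -83, 0, 0, 0, 0.96, 1, -213, -94, 0, 0, 0, 1.08, 1, -235, -103, 0, 0, 0, 1.2, 1],
)

```text
t: 26.68
position: [0.4999, -0.233, 0.1327]
tool_rot: [-3.008, -0.9, 0.007]
contact_force: [0.3, -0.5, -1.2]
opening: 0.0351
finger_force: 41.8
```

```bash
python3 -c "
from h import *
plan(.4795,-.357,.135,-.025)"
```

```text
t 26.68 pos [ 0.4999 -0.233   0.1327] shift [-85.1  92.4  -2.2] turn [-0.002  0.004  0.606] q7 -0.73 open 0.0351
```

jog_arm(
  rows=[-15, 17, -2, 0, 0, 0.12, 1, -35, 38, -2, 0, 0, 0.24, 1, -55, 60, -2, 0, 0, 0.36, 1, -75, 81, -2, 0, 0, 0.48, 1, -85, 92, -2, 0, 0, 0.6, 1, -85, 92, -2, 0, 0, 0.606, 1, -85, 92, -2, 0, 0, 0.606, 1, -85, 92, -2, 0, 0, 0.606, 1, -85, 92, -2, 0, 0, 0.606, 1],
)

```text
t: 27.43
position: [0.4834, -0.352, 0.1363]
tool_rot: [-3.139, 0.02, 0.001]
contact_force: [0.1, 0.5, -1.8]
opening: 0.0353
finger_force: 41.9
```

```bash
python3 -c "
from h import *
plan(.4795,-.357,.020,-.025)
f=viewer.grab_frame('scene')
for n,z,d in(('stave_green',.004,ST),('stave_blue',.004,ST),('tray_blue',0,TR),('tray_green',0,TR),('stave_yellow',.124,ST)):
  for s in finder.silhouettes(f,n)[:1]: print(n,s['score'],*fit(f,s['pixels'],z,d))
cv2.imwrite('pics/s6.png',f['pixels'][:,:,::-1])"
```

```text
t 27.43 pos [ 0.4834 -0.352   0.1363] shift [ -3.7   5.3 116.3] turn [-0.002  0.001  0.012] q7 -1.07 open 0.0353
stave_green 0.96 [ 0.5165  0.3543 -2.9583] 0.03 [0.184 0.054]
stave_blue 0.93 [ 0.4583  0.2121 -3.1168] 0.079 [0.182 0.058]
tray_blue 0.35 [0.7032 0.1771 1.3108] 0.572 [0.058 0.122]
tray_green 0.79 [ 0.5191  0.3533 -2.9664] 0.632 [0.217 0.076]
stave_yellow 0.63 [ 0.4812 -0.3502 -3.1608] 0.171 [0.181 0.085]
```

View pics/s6.png

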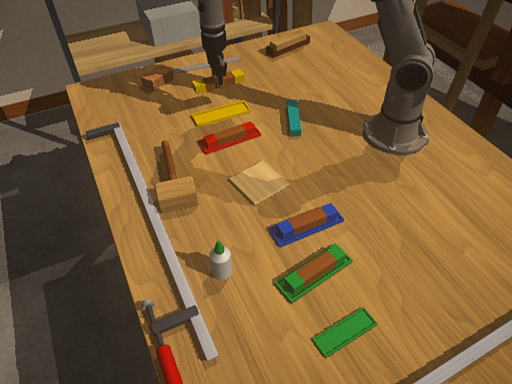

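The red (230,136), blue (306,223) and green (314,268) staves all lie in their trays. The yellow stave hangs level at (220,80), above the yellow tray at (220,113). Next I'll lower it.

jog_arm(
  rows=[-3, 5, 10, 0, 0, 0.012, 1, -3, 5, 45, 0, 0, 0.012, 1, -3, 5, 75, 0, 0, 0.012, 1, -3, 5, 95, 0, 0, 0.012, 1, -3, 5, 110, 0, 0, 0.012, 1, -3, 5, 114, 0, 0, 0.012, 1, -3, 5, 114, 0, 0, 0.012, 1, -3, 5, 114, 0, 0, 0.012, 1],
)

```text
t: 28.4
position: [0.48, -0.3602, 0.0237]
tool_rot: [3.141, -0.046, 0.001]
contact_force: [0.3, -0.7, -1.3]
opening: 0.035
finger_force: 41.8
```

```bash
python3 -c "
from h import *
plan(.4795,-.357,.015,-.025)"
```

```text
t 28.4 pos [ 0.48   -0.3602  0.0237] shift [-0.6 -3.2  8.7] turn [ 0.001 -0.001 -0.005] q7 -1.1 open 0.035
```

jog_arm(
  rows=[0, -3, 3, 0, 0, 0, 1, 0, -3, 6, 0, 0, 0, 1, 0, -3, 8, 0, 0, 0, 1, 0, -3, 9, 0, 0, 0, 1, 0, -3, 9, 0, 0, 0, 1, 0, -3, 10, 0, 0, 0, 1, 0, -3, 10, 0, 0, 0, 1],
)

```text
t: 28.98
position: [0.4805, -0.3567, 0.0155]
tool_rot: [3.141, -0.045, 0.002]
contact_force: [-2.3, 2.6, 10.2]
opening: 0.035
finger_force: 43.1
```

jog_arm(
  rows=[0, 0, 0, 0, 0, 0, -1, 0, 0, 0, 0, 0, 0, -1, 0, 0, 0, 0, 0, 0, -1, 0, 0, 0, 0, 0, 0, -1, 0, 0, 0, 0, 0, 0, -1, 0, 0, 0, 0, 0, 0, -1],
)

```text
t: 29.48
position: [0.4797, -0.3566, 0.013]
tool_rot: [-3.141, 0.046, 0.0]
contact_force: [0.1, -0.3, 0.4]
opening: 0.0855
finger_force: 0.0
```

jog_arm(
  rows=[0, 0, -20, 0, 0, 0, -1, 0, 0, -50, 0, 0, 0, -1, 0, 0, -85, 0, 0, 0, -1, 0, 0, -120, 0, 0, 0, -1, 0, 0, -155, 0, 0, 0, -1, 0, 0, -180, 0, 0, 0, -1, 0, 0, -180, 0, 0, 0, -1, 0, 0, -180, 0, 0, 0, -1],
)

```text
t: 30.15
position: [0.481, -0.3573, 0.1954]
tool_rot: [3.139, -0.046, 0.006]
contact_force: [0.1, -0.6, -0.6]
opening: 0.0853
finger_force: 0.0
```

```bash
python3 -c "
from h import *
for v in('scene','top'):
  f=viewer.grab_frame(v)
  for n in ('red','blue','green','yellow'):
    for s in finder.silhouettes(f,'stave_'+n)[:1]: print(v,n,s['score'],*fit(f,s['pixels'],.004,ST))
  if v=='scene': cv2.imwrite('pics/s7.png',cv2.resize(f['pixels'][60:300,160:400,::-1],None,fx=2.5,fy=2.5))"
```

```text
scene red 0.77 [ 0.5047 -0.2164 -3.1133] 0.045 [0.18  0.071]
scene blue 0.75 [ 0.4584  0.2135 -3.1334] 0.042 [0.183 0.06 ]
scene green 0.55 [ 0.5167  0.3546 -2.9609] 0.073 [0.184 0.052]
scene yellow 0.87 [ 0.4775 -0.3545 -3.1541] 0.104 [0.179 0.074]
top red 0.63 [ 0.5089 -0.2198 -3.0858] 0.058 [0.044 0.171]
top blue 0.93 [ 0.4625  0.2129 -3.1381] 0.025 [0.037 0.166]
top green 0.83 [ 0.5203  0.3536 -2.9581] 0.075 [0.041 0.171]
top yellow 0.89 [ 0.2729 -0.2115 -1.9903] 0.05 [0.041 0.175]
```

View pics/s7.png

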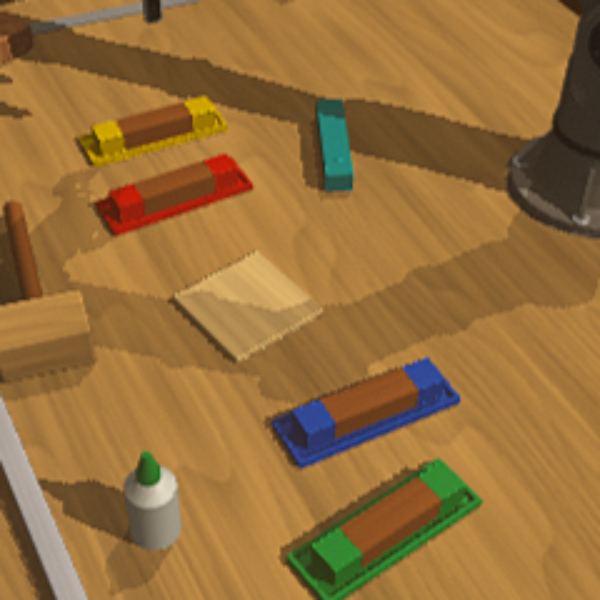

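All four staves lie flat inside the trays of their own colour, and the mallet, bottle and teal decoy look untouched. In every case the stave centre is within about 5 mm of the tray's. I'm handing it in.

```bash
python3 -c "
from rig import workorder
print(workorder.sign_off())"
```

```text
the job is handed in; nothing more can be done
None
```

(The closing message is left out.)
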